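# Bearing heater off, fume extractor on

### The job

The bearing has been heated enough. Switch off the bearing heater with the quarter-turn handle on its top, and then switch on the fume extractor with its handle to clear the oil smoke. The bench supply carries only one of the two machines at a time, so the heater must be off before the extractor goes on; leave each handle fully in its end position.

Things in the scene. Friction and masses are not known exactly. Their poses are not given: they have to be found in the camera images.
- heater_handle (a point): Handle of the bearing heater (fixed grey machine 240 x 140 mm, top 60 mm high; opposite the handle a steel plate and post with a bearing ring, up to 108 mm). Black bar 77 mm long (37 back, 40 to the narrower nose), 14 mm wide, 34 mm tall, on a 50 mm hub. Point on the vertical turning axis, 12 mm below the bar's top, 22 mm above the hub; x along the bar to the nose (white line), z up.
- heater_switch (a joint): Its angle in rad, starting at on. 0 = off: bar across the machine, nose to the left when looking from the handle towards the bearing. 1.57 = on: a quarter turn clockwise seen from above, nose towards the bearing. Stops at both ends; an over-centre detent resists with up to 0.2 N m and past half-way snaps it on to the far end, where it stays.
- extractor_handle (a point): Handle of the fume extractor: same machine body, handle, point and axes as the heater's, but opposite the handle is a round fan intake 112 mm across under a wire grille (up to 102 mm). Both handles stand clear: nothing else rises above the machine's top within 65 mm of the axis. The third grey machine, with a lid and two small round knobs, is a parts cleaner and has no such handle.
- extractor_switch (a joint): Its angle in rad, starting at off. Same sense and detent as the heater's: 0 = off, bar across the machine; 1.57 = on, a quarter turn clockwise seen from above, nose towards the fan intake.

How it is judged:
By the outcome, as a careful person would: the job done as asked, in the order asked, and still so for the second after the job is handed in, with the robot touching nothing.
It also fails if it takes over 48 s, if anything falls off the work surface, if the arm or the gripper's body presses on something with over 40 N, if the wrist force passes 120 N, or if a joint passes its speed limit or range.

### The arm

A 7-joint arm with a two-finger parallel gripper is mounted at the origin on the work surface. World frame = base frame: x ahead of the robot, y to its left, z up, the work surface at z = 0. Lengths are in m, angles in degrees, forces in N, time in s.
With the tool pointing down it reaches from about 0.425 to 0.825 m from the base axis. Payload 3.6 kg.
Tool frame: the origin (TCP) lies midway between the tips of the shut fingers; the grasp point (between the pads) lies 19 mm behind it; z points along the fingers, y is the line along which they close (so a half turn about z gives the same grasp; the last joint's range is limited). The gripper opens to 93 mm and grips with 3 to 60 N. Pads are 15 mm wide; open, the fingers measure 128 mm over their backs; the gripper's body (75 mm by 188 mm) begins 65 mm behind the grasp point.
Start: joints at [72.966, 35.231, -0.722, 81.555, 0.464, 63.22, -2.315], TCP at [0.174, -0.626, 0.219] pointing down, gripper open.
Joint ranges: [-178.69, 178.69], [-17.37, 117.87], [-77.05, 75.6], [15.02, 138.74], [-78.02, 258.01], [0.78, 113.62], [-162.83, 162.83]. Speed limits (degrees/s): [159.86, 159.86, 180, 180, 180, 180, 180].

### API

Orientations are given as [roll, pitch, yaw] about the fixed x, y, z axes, in that order (R = Rz(yaw) Ry(pitch) Rx(roll)).
In Python, from station import ctrl gives the robot as it stands. The module is installed in compiled form; this text tells all that it offers.
- The arm moves only by the tool arm_command, never from a script. Its argument "targets" is a list of rows, each an object with "claw": the opening, from 0 (shut) to 1 (fully open); "xyz": the shift along the world's x, y, z in units of 30 mm (1.0 is 30 mm), a list of three; "yaw": the turn about the world's z in units of 6 degrees (1.0 is 6 degrees). In form: [{"claw": claw, "xyz": [tx, ty, tz], "yaw": yaw}, ...]. A call has 1 to 5 rows; each row shifts and turns the commanded pose from where the row before left it; what a row does not reach is not made up. A row lasts 1/8 s, in which the tool goes at most 62.5 mm and 10.7 degrees, less where a joint would pass 70% of its speed; a pose out of reach is approached as far as the arm can. A call is refused whole if a number of a shift passes 1 or a number of a turn 1, either way. A call with a gripper value outside its range is refused whole. The fingers move at their own pace and stop on an object; the grip force is fixed at half the most. Time passes only in rows, so rows that do not move let the fingers close. It gives the time, the measured TCP pose, the force, the opening and the grip force at its end, in the units of the state.
- ctrl.observe(): the state, without advancing time (a new reading comes with each control period).
- ctrl.snapshot(name): name is "scene" or "top"; returns a dict with "image" (480x640x3 uint8, red, green, blue), "intrinsics" (3x3 intrinsics, pixels), "world_from_camera" (4x4, takes a point from camera to world coordinates). Camera axes: x right, y up, looking along -z (the intrinsics and any distortion apply to the point x, -y, -z); pixel columns grow to the right and rows downward; lengths in m; the calibration is good to about 2 mm. A picture is of the moment at which its call begins. There is no depth.
- ctrl.finish_job(): hands the job in; it is judged then, once.
The state is a dict: "clock": time; "q": joint angles; "joint_velocities": joint speeds; "joint_torque": joint torques, N m; "position": TCP position; "ee_rot": TCP orientation; "force": force on the tool from outside, world axes, zero at the start; "ft_torque": the same for the moment, N m; "opening": finger opening in m; "gripper_force": force on a finger pad.
Only numpy, scipy, OpenCV 4.12 (cv2) and the standard library are available. Lean on these libraries where they do the work, as an engineer would, in place of code of your own. Each camera call takes 0.05 s, during which the arm holds its last target. There are 200 camera calls.

## Working session

There is one attempt and no reset: what is moved stays moved. The work goes in short steps, Python scripts to look and compute and a tool call to move; the robot and the scene stay as the last step left them, time stands still between calls to the robot, and variables do not carry over. Pictures are saved under pics/ and viewed, at most 10 in all, crops included, and the job is handed in when it is done.

Besides the shell and the picture viewer there is one more tool, called by a JSON object that holds its "method" and its "body", one argument or row to a line. arm_command: Moves the arm, as the interface text tells. Its arguments: {"type":"object","properties":{"targets":{"type":"array"}},"required":["targets"]}

```bash
mkdir -p pics
python3 - <<'E'
from station import ctrl
import cv2,json,numpy as np
s=ctrl.observe(); print(s['clock'],s['position'],s['ee_rot'],s['opening'])
c={}
for n in("top","scene"):
    d=ctrl.snapshot(n); cv2.imwrite(f'pics/{n}1.png',cv2.cvtColor(d['image'],cv2.COLOR_RGB2BGR))
    c[n]={k:np.array(d[k]).tolist() for k in("intrinsics","world_from_camera")}; print(n,c[n],[k for k in d])
json.dump(c,open('cal.json','w'))
E
```

```text
0.0 [ 0.17366045 -0.62554897  0.21750148] [-1.79854440e+02  2.60674522e-03  1.55199581e+01] 0.09296808682597013
top {'intrinsics': [[624.7774282952299, 0.0, 323.13553646540856], [0.0, 624.7774282952299, 232.95409317450128], [0.0, 0.0, 1.0]], 'world_from_camera': [[0.024475303066868966, 0.9957286509453026, -0.0890247899544439, 0.428666969946064], [-0.9996955931089906, 0.024655100840809387, 0.0009203917608298609, -0.022727466753841477], [0.0031113756200109813, 0.08897516332762453, 0.9960289853476022, 1.4144569765509838], [0.0, 0.0, 0.0, 1.0]]} ['image', 'intrinsics', 'world_from_camera']
scene {'intrinsics': [[440.12951679696573, 0.0, 318.00969759123], [0.0, 440.12951679696573, 231.86193773079097], [0.0, 0.0, 1.0]], 'world_from_camera': [[-0.5106882809167055, -0.5520031623803812, 0.6591585457660383, 1.0685207734281141], [0.8596985024612955, -0.31825333821052254, 0.3995413590401679, 0.31534485528180783], [-0.01076868609189277, 0.7707187044829761, 0.6370845422390478, 0.6634794068336979], [0.0, 0.0, 0.0, 1.0]]} ['image', 'intrinsics', 'world_from_camera']
```

View pics/top1.png

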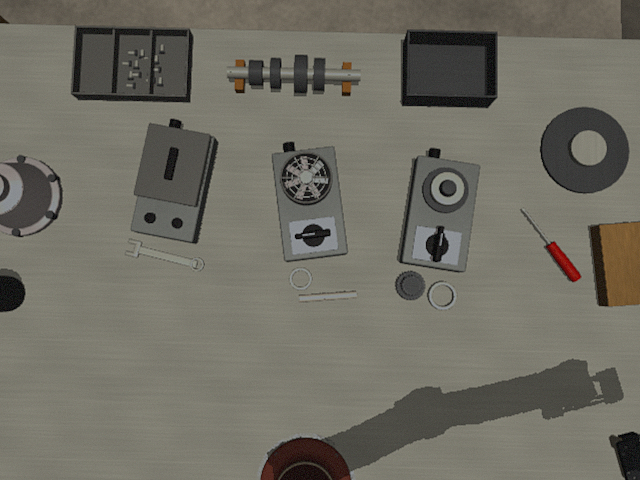

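View pics/scene1.png

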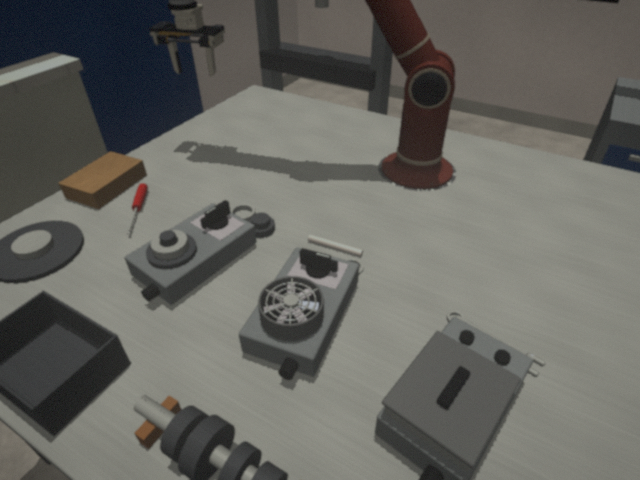

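The top view shows the heater handle near (437,243), with its nose towards the bearing. The extractor handle is near (314,235) and lies across the machine. I'll zoom in on both.

Run:
```python
import cv2,numpy as np
i=cv2.imread('pics/top1.png')
a=i[135:275,270:490]
cv2.imwrite('pics/crop1.png',cv2.resize(a,None,fx=3.6,fy=3.6,interpolation=cv2.INTER_CUBIC))
```

```text
(no output)
```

View pics/crop1.png

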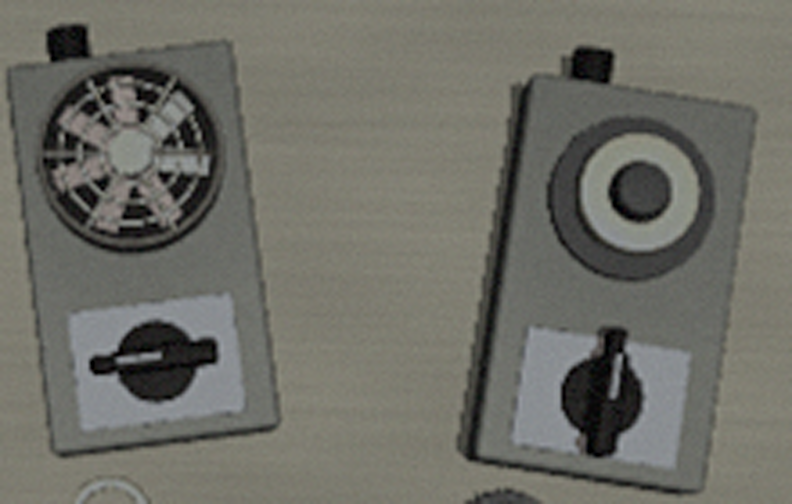

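The crop shows the heater nose pointing up at the bearing: hub about (602,395), nose end (612,330), tail (598,455). The extractor's nose points left: hub about (157,361), ends (90,364) and (216,350). Next I'll work out the positions and check them with an overlay in the scene view.

```bash
cat > h.py <<'E'
import json,numpy as np,cv2
C=json.load(open('cal.json'))
def ray(n,uv):
    K=np.array(C[n]['intrinsics']);T=np.array(C[n]['world_from_camera'])
    p=np.linalg.solve(K,[uv[0],uv[1],1.]);return T[:3,3],T[:3,:3]@(p*[1,-1,-1])
def atz(n,uv,z):
    o,d=ray(n,uv);return o+d*(z-o[2])/d[2]
def proj(n,P):
    K=np.array(C[n]['intrinsics']);T=np.array(C[n]['world_from_camera'])
    p=(T[:3,:3].T@(np.array(P)-T[:3,3]))*[1,-1,-1];q=K@p;return q[:2]/q[2]
cr=lambda u,v:((u+.5)/3.6-.5+270,(v+.5)/3.6-.5+135)
E
python3 - <<'E'
from h import *
i=cv2.imread('pics/scene1.png')[180:340,110:390]; i=cv2.resize(i,None,fx=2.8,fy=2.8,interpolation=cv2.INTER_CUBIC)
M={'ext':([(8,68),(232,42),(278,424),(54,454)],(157,361),[(90,364),(216,350)]),
   'heat':([(530,78),(756,112),(703,492),(470,458)],(602,395),[(612,330),(598,455)])}
for n,(co,hub,b) in M.items():
    c=np.array([atz('top',cr(*p),.06) for p in co]); mid=c.mean(0)
    ax=(c[0]+c[1]-c[2]-c[3]); ax/=np.linalg.norm(ax)
    side=[np.linalg.norm(c[k]-c[k-1])for k in range(4)]
    print(n,'centre',mid.round(4),'yaw',np.degrees(np.arctan2(ax[1],ax[0])).round(2),'sides',np.round(side,4))
    h=atz('top',cr(*hub),.068);print(' hub',h.round(4),'along',(h-mid)@ax,'across',np.cross(ax,h-mid)[2])
    for z in(.095,.105):
        e=[atz('top',cr(*p),z) for p in b]
        d=e[0]-e[1];A=e[1]+d*37/77
        print(' barz',z,'len',np.linalg.norm(d).round(4),'yaw',np.degrees(np.arctan2(d[1],d[0])).round(1),'axis',A.round(4))
    for z,col in((.095,(0,0,255)),(.105,(0,255,0))):
        for p in b:
            q=(proj('scene',atz('top',cr(*p),z))-[110,180])*2.8
            cv2.circle(i,tuple(int(v) for v in q),2,col,-1)
cv2.imwrite('pics/s2.png',i)
E
```

```text
ext centre [0.615  0.0078 0.06  ] yaw 8.29 sides [0.2378 0.1379 0.2357 0.1362]
 hub [ 0.5442 -0.0027  0.068 ] along -0.071596246483413 across -0.00017486862425281427
 barz 0.095 len 0.0746 yaw 97.8 axis [ 0.5444 -0.0021  0.095 ]
 barz 0.105 len 0.0741 yaw 97.8 axis [ 0.5435 -0.0023  0.105 ]
heat centre [ 0.5989 -0.2791  0.06  ] yaw -7.94 sides [0.2357 0.1394 0.2348 0.1415]
 hub [ 0.5304 -0.2703  0.068 ] along -0.06912709839226362 across -0.0008124443282801364
 barz 0.095 len 0.0743 yaw -5.9 axis [ 0.5285 -0.267   0.095 ]
 barz 0.105 len 0.0738 yaw -5.9 axis [ 0.5277 -0.2651  0.105 ]
```

View pics/s2.png

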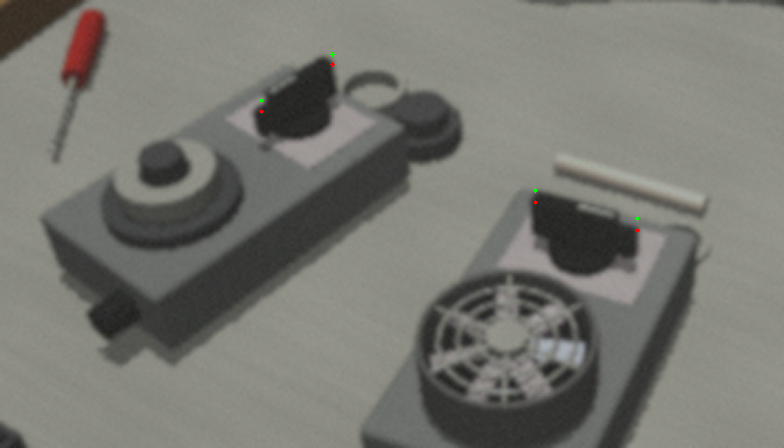

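The overlay puts the bar tops at z ≈ 0.102. That gives the heater axis at about (0.530, -0.2695) with machine yaw -7.7°, and the extractor axis at about (0.545, -0.0025) with yaw 8°. I'll approach at height with the gripper half open, to grip the bar 18 mm towards its nose.

{"method": "arm_command", "body": {
  "targets": [
    {"claw": 0.5, "xyz": [0.96, 0.9, 0], "yaw": -0.3},
    {"claw": 0.5, "xyz": [0.96, 0.9, 0], "yaw": -0.3},
    {"claw": 0.5, "xyz": [0.96, 0.9, 0], "yaw": -0.3},
    {"claw": 0.5, "xyz": [0.96, 0.9, 0], "yaw": -0.3},
    {"claw": 0.5, "xyz": [0.96, 0.9, 0], "yaw": -0.3}
  ]
}}

```text
clock: 0.72
position: [0.3186, -0.49, 0.2182]
ee_rot: [-179.9, 0.0, 6.5]
force: [0.5, 0.5, 1.2]
opening: 0.0487
gripper_force: 0.0
```

{"method": "arm_command", "body": {
  "targets": [
    {"claw": 0.5, "xyz": [0.96, 0.9, 0], "yaw": -0.3},
    {"claw": 0.5, "xyz": [0.96, 0.9, 0], "yaw": -0.3},
    {"claw": 0.5, "xyz": [0.96, 0.9, 0], "yaw": -0.3},
    {"claw": 0.5, "xyz": [0.96, 0.9, 0], "yaw": -0.3},
    {"claw": 0.5, "xyz": [0.96, 0.9, 0], "yaw": -0.3}
  ]
}}

```text
clock: 1.35
position: [0.4625, -0.3551, 0.2182]
ee_rot: [-180.0, 0.0, -2.5]
force: [-0.1, -0.5, 0.3]
opening: 0.0466
gripper_force: 0.0
```

{"method": "arm_command", "body": {
  "targets": [
    {"claw": 0.5, "xyz": [0.96, 0.9, 0], "yaw": -0.3},
    {"claw": 0.5, "xyz": [0.96, 0.9, 0], "yaw": -0.3},
    {"claw": 0.5, "xyz": [0.95, 0.98, 0], "yaw": -0.23},
    {"claw": 0.5, "xyz": [0, 0, 0], "yaw": 0},
    {"claw": 0.5, "xyz": [0, 0, 0], "yaw": 0}
  ]
}}

```text
clock: 1.98
position: [0.547, -0.2737, 0.2182]
ee_rot: [180.0, 0.1, -7.5]
force: [0.6, -0.6, -0.2]
opening: 0.0463
gripper_force: 0.0
```

{"method": "arm_command", "body": {
  "targets": [
    {"claw": 0.5, "xyz": [0.03, 0.05, -0.9], "yaw": 0},
    {"claw": 0.5, "xyz": [0, 0, -0.9], "yaw": 0},
    {"claw": 0.5, "xyz": [0, 0, -0.9], "yaw": 0},
    {"claw": 0.5, "xyz": [0, 0, -0.5], "yaw": 0},
    {"claw": 0.5, "xyz": [0, 0, 0], "yaw": 0}
  ]
}}

```text
clock: 2.6
position: [0.5476, -0.2722, 0.1218]
ee_rot: [-180.0, 0.1, -7.6]
force: [-0.6, -0.5, -0.3]
opening: 0.0468
gripper_force: 0.0
```

Run:
```python
from h import *
from station import ctrl
print(ctrl.observe()['position'],ctrl.observe()['force'])
a=cv2.cvtColor(ctrl.snapshot('top')['image'],cv2.COLOR_RGB2BGR)[160:290,370:510]
b=cv2.cvtColor(ctrl.snapshot('scene')['image'],cv2.COLOR_RGB2BGR)[170:300,120:290]
f=lambda x:cv2.resize(x,(395,395*x.shape[0]//x.shape[1]),interpolation=cv2.INTER_CUBIC)
a,b=f(a),f(b);h=min(len(a),len(b));cv2.imwrite('pics/d1.png',np.hstack([a[:h],b[:h]]))
```

```text
[ 0.54757275 -0.27223774  0.12179632] [-0.62443615 -0.50287879 -0.26942189]
```

View pics/d1.png

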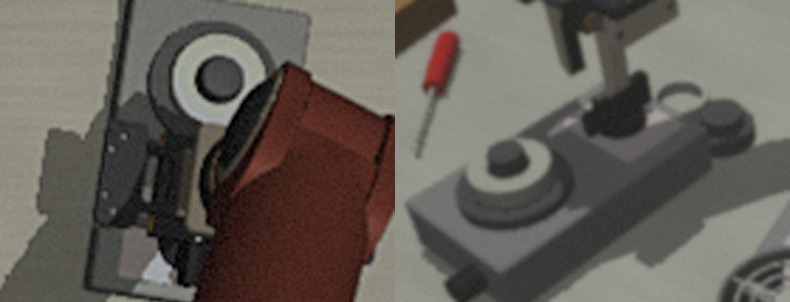

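The fingers are above the heater bar, one on each side. I'll descend and close.

{"method": "arm_command", "body": {
  "targets": [
    {"claw": 0.5, "xyz": [0, 0, -0.6], "yaw": 0},
    {"claw": 0.5, "xyz": [0, 0, -0.6], "yaw": 0},
    {"claw": 0.5, "xyz": [0, 0, -0.38], "yaw": 0},
    {"claw": 0.5, "xyz": [0, 0, 0], "yaw": 0},
    {"claw": 0.3, "xyz": [0, 0, 0], "yaw": 0}
  ]
}}

```text
clock: 3.32
position: [0.5493, -0.2716, 0.0757]
ee_rot: [180.0, -0.1, -7.5]
force: [0.8, -0.2, 0.0]
opening: 0.0407
gripper_force: 0.0
```

{"method": "arm_command", "body": {
  "targets": [
    {"claw": 0, "xyz": [0, 0, 0], "yaw": 0},
    {"claw": 0, "xyz": [0, 0, 0], "yaw": 0},
    {"claw": 0, "xyz": [0, 0, 0], "yaw": 0}
  ]
}}

```text
clock: 3.7
position: [0.5487, -0.2753, 0.0758]
ee_rot: [179.7, -0.1, -7.6]
force: [-0.1, -5.6, -1.5]
opening: 0.0142
gripper_force: 30.0
```

Gripped with a 14 mm opening. The bar sits about 3 mm further to -y than estimated. Turning counterclockwise about the axis.

{"method": "arm_command", "body": {
  "targets": [
    {"claw": 0, "xyz": [0.005, -0.035, 0], "yaw": 1},
    {"claw": 0, "xyz": [0, 0.065, 0], "yaw": 1},
    {"claw": 0, "xyz": [-0.01, 0.065, 0], "yaw": 1},
    {"claw": 0, "xyz": [-0.015, 0.065, 0], "yaw": 1},
    {"claw": 0, "xyz": [-0.02, 0.06, 0], "yaw": 1}
  ]
}}

```text
clock: 4.32
position: [0.5474, -0.2649, 0.0757]
ee_rot: [-180.0, 0.0, 22.7]
force: [-1.7, -0.7, 1.6]
opening: 0.0135
gripper_force: 30.0
```

{"method": "arm_command", "body": {
  "targets": [
    {"claw": 0, "xyz": [-0.03, 0.06, 0], "yaw": 1},
    {"claw": 0, "xyz": [-0.035, 0.055, 0], "yaw": 1},
    {"claw": 0, "xyz": [-0.04, 0.05, 0], "yaw": 1},
    {"claw": 0, "xyz": [-0.045, 0.045, 0], "yaw": 1},
    {"claw": 0, "xyz": [-0.05, 0.04, 0], "yaw": 1}
  ]
}}

```text
clock: 4.95
position: [0.541, -0.2565, 0.0757]
ee_rot: [-179.9, 0.0, 52.7]
force: [-1.4, 1.1, 2.3]
opening: 0.0138
gripper_force: 30.0
```

Forces are low, so I'll finish the quarter turn.

{"method": "arm_command", "body": {
  "targets": [
    {"claw": 0, "xyz": [-0.055, 0.035, 0], "yaw": 1},
    {"claw": 0, "xyz": [-0.055, 0.03, 0], "yaw": 1},
    {"claw": 0, "xyz": [-0.06, 0.025, 0], "yaw": 1},
    {"claw": 0, "xyz": [-0.06, 0.02, 0], "yaw": 1},
    {"claw": 0, "xyz": [-0.065, 0.01, 0], "yaw": 1}
  ]
}}

```text
clock: 5.58
position: [0.5313, -0.2525, 0.0757]
ee_rot: [-179.8, -0.1, 82.7]
force: [-2.1, 2.2, 2.8]
opening: 0.0133
gripper_force: 30.0
```

{"method": "arm_command", "body": {
  "targets": [
    {"claw": 0, "xyz": [-0.03, 0, 0], "yaw": 0.4},
    {"claw": 0, "xyz": [0, 0, 0], "yaw": 0},
    {"claw": 0, "xyz": [0, 0, 0], "yaw": 0}
  ]
}}

```text
clock: 5.95
position: [0.5313, -0.2525, 0.0757]
ee_rot: [-179.9, -0.1, 84.8]
force: [-3.8, 3.4, 5.7]
opening: 0.0136
gripper_force: 30.5
```

```bash
python3 -c "
from station import ctrl
s=ctrl.observe();print(s['position'],s['ee_rot'],s['force'],s['ft_torque'])"
```

```text
[ 0.53129726 -0.25250668  0.07567789] [-1.79889191e+02 -1.02123336e-01  8.47642882e+01] [-3.83842569  3.37336424  5.73270871] [ 0.71218977  0.65220367 -0.59512406]
```

{"method": "arm_command", "body": {
  "targets": [
    {"claw": 0.45, "xyz": [0, 0, 0], "yaw": 0},
    {"claw": 0.45, "xyz": [0, 0, 0], "yaw": 0},
    {"claw": 0.45, "xyz": [0, 0, 0], "yaw": 0},
    {"claw": 0.45, "xyz": [0, 0, 0.5], "yaw": 0},
    {"claw": 0.45, "xyz": [0, 0, 1], "yaw": 0}
  ]
}}

```text
clock: 6.58
position: [0.5313, -0.2536, 0.1205]
ee_rot: [-179.9, -0.0, 84.9]
force: [1.1, 0.6, 0.4]
opening: 0.0417
gripper_force: 0.0
```

{"method": "arm_command", "body": {
  "targets": [
    {"claw": 0.5, "xyz": [0, 0.5, 1], "yaw": 0.5},
    {"claw": 0.5, "xyz": [0, 1, 1], "yaw": 0.5},
    {"claw": 0.5, "xyz": [0, 1, 0], "yaw": 0.5},
    {"claw": 0.5, "xyz": [0, 1, 0], "yaw": 0.5},
    {"claw": 0.5, "xyz": [0, 1, 0], "yaw": 0.2}
  ]
}}

```text
clock: 7.2
position: [0.5312, -0.1171, 0.1796]
ee_rot: [-179.9, -0.0, 98.3]
force: [0.0, 0.6, -0.1]
opening: 0.0462
gripper_force: 0.0
```

{"method": "arm_command", "body": {
  "targets": [
    {"claw": 0.5, "xyz": [0, 1, 0], "yaw": 0},
    {"claw": 0.5, "xyz": [0, 1, 0], "yaw": 0},
    {"claw": 0.5, "xyz": [0, 1, 0], "yaw": 0},
    {"claw": 0.5, "xyz": [0, 0, 0], "yaw": 0},
    {"claw": 0.5, "xyz": [0, 0, 0], "yaw": 0}
  ]
}}

```text
clock: 7.82
position: [0.5315, -0.0296, 0.1797]
ee_rot: [-179.9, 0.1, 98.1]
force: [-0.5, -0.0, 0.0]
opening: 0.0468
gripper_force: 0.0
```

Run:
```python
from h import *
from station import ctrl
print(ctrl.observe()['position'],ctrl.observe()['ee_rot'])
a=cv2.cvtColor(ctrl.snapshot('top')['image'],cv2.COLOR_RGB2BGR)[160:290,370:510]
b=cv2.cvtColor(ctrl.snapshot('scene')['image'],cv2.COLOR_RGB2BGR)[170:300,120:290]
f=lambda x:cv2.resize(x,(395,395*x.shape[0]//x.shape[1]),interpolation=cv2.INTER_CUBIC)
a,b=f(a),f(b);h=min(len(a),len(b));cv2.imwrite('pics/d2.png',np.hstack([a[:h],b[:h]]))
```

```text
[ 0.53149457 -0.02959362  0.17969516] [-1.79917556e+02  5.32628166e-02  9.81250987e+01]
```

View pics/d2.png

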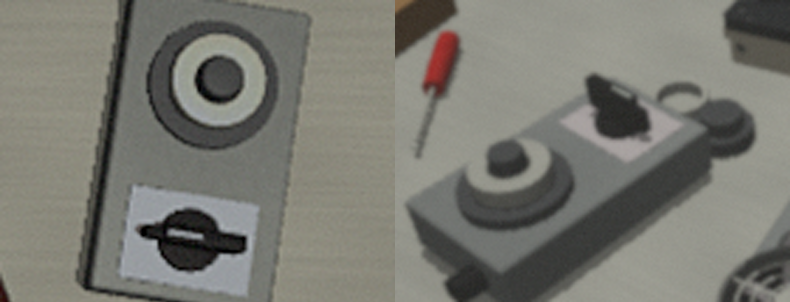

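The heater bar now lies across the machine with its nose to the left: ends at (140,230) and (245,243), about -7°, square to the body. So the heater is fully off. Next is the extractor.

{"method": "arm_command", "body": {
  "targets": [
    {"claw": 0.5, "xyz": [0.33, 0.75, 0], "yaw": 0},
    {"claw": 0.5, "xyz": [0, 0.7, 0], "yaw": 0},
    {"claw": 0.5, "xyz": [0, 0, -0.9], "yaw": 0},
    {"claw": 0.5, "xyz": [0, 0, -0.9], "yaw": 0},
    {"claw": 0.5, "xyz": [0, 0, 0], "yaw": 0}
  ]
}}

```text
clock: 8.55
position: [0.5403, 0.0132, 0.1244]
ee_rot: [-179.7, 0.0, 98.0]
force: [0.4, -0.7, 0.7]
opening: 0.0465
gripper_force: 0.0
```

{"method": "arm_command", "body": {
  "targets": [
    {"claw": 0.5, "xyz": [0, 0, -0.6], "yaw": 0},
    {"claw": 0.5, "xyz": [0, 0, -0.6], "yaw": 0},
    {"claw": 0.5, "xyz": [0, 0, -0.47], "yaw": 0},
    {"claw": 0.5, "xyz": [0, 0, 0], "yaw": 0},
    {"claw": 0.3, "xyz": [0, 0, 0], "yaw": 0}
  ]
}}

```text
clock: 9.18
position: [0.5425, 0.0148, 0.0768]
ee_rot: [179.9, 0.0, 98.1]
force: [-0.4, -0.6, 0.1]
opening: 0.0405
gripper_force: 0.0
```

{"method": "arm_command", "body": {
  "targets": [
    {"claw": 0, "xyz": [0, 0, 0], "yaw": 0},
    {"claw": 0, "xyz": [0, 0, 0], "yaw": 0},
    {"claw": 0, "xyz": [0, 0, 0], "yaw": 0}
  ]
}}

```text
clock: 9.55
position: [0.5407, 0.0146, 0.0763]
ee_rot: [-179.9, 0.0, 98.2]
force: [-2.9, -0.4, 2.7]
opening: 0.0139
gripper_force: 30.0
```

{"method": "arm_command", "body": {
  "targets": [
    {"claw": 0, "xyz": [0.03, 0.005, 0], "yaw": -1},
    {"claw": 0, "xyz": [0.065, 0, 0], "yaw": -1},
    {"claw": 0, "xyz": [0.065, -0.01, 0], "yaw": -1},
    {"claw": 0, "xyz": [0.065, -0.015, 0], "yaw": -1},
    {"claw": 0, "xyz": [0.06, -0.02, 0], "yaw": -1}
  ]
}}

```text
clock: 10.18
position: [0.5503, 0.0135, 0.0763]
ee_rot: [-180.0, 0.0, 68.0]
force: [0.0, -0.8, 1.1]
opening: 0.0139
gripper_force: 30.0
```

{"method": "arm_command", "body": {
  "targets": [
    {"claw": 0, "xyz": [0.06, -0.025, 0], "yaw": -1},
    {"claw": 0, "xyz": [0.055, -0.035, 0], "yaw": -1},
    {"claw": 0, "xyz": [0.05, -0.04, 0], "yaw": -1},
    {"claw": 0, "xyz": [0.05, -0.045, 0], "yaw": -1},
    {"claw": 0, "xyz": [0.045, -0.05, 0], "yaw": -1}
  ]
}}

```text
clock: 10.8
position: [0.5581, 0.0077, 0.0763]
ee_rot: [-180.0, 0.0, 37.9]
force: [-0.2, -0.2, 1.7]
opening: 0.0137
gripper_force: 30.0
```

{"method": "arm_command", "body": {
  "targets": [
    {"claw": 0, "xyz": [0.035, -0.055, 0], "yaw": -1},
    {"claw": 0, "xyz": [0.03, -0.055, 0], "yaw": -1},
    {"claw": 0, "xyz": [0.025, -0.06, 0], "yaw": -1},
    {"claw": 0, "xyz": [0.02, -0.06, 0], "yaw": -1},
    {"claw": 0, "xyz": [0.01, -0.065, 0], "yaw": -1}
  ]
}}

```text
clock: 11.42
position: [0.5618, -0.0011, 0.0763]
ee_rot: [-180.0, -0.0, 7.9]
force: [-1.3, 2.5, 0.9]
opening: 0.0134
gripper_force: 30.0
```

{"method": "arm_command", "body": {
  "targets": [
    {"claw": 0, "xyz": [0, -0.03, 0], "yaw": -0.4},
    {"claw": 0, "xyz": [0, 0, 0], "yaw": 0},
    {"claw": 0, "xyz": [0, 0, 0], "yaw": 0}
  ]
}}

```text
clock: 11.8
position: [0.5619, -0.0011, 0.0763]
ee_rot: [-180.0, -0.0, 5.9]
force: [-0.6, 1.2, 4.2]
opening: 0.0139
gripper_force: 30.4
```

It has reached the stop. I'll release, lift and move aside to look.

{"method": "arm_command", "body": {
  "targets": [
    {"claw": 0.45, "xyz": [0, 0, 0], "yaw": 0},
    {"claw": 0.45, "xyz": [0, 0, 0], "yaw": 0},
    {"claw": 0.45, "xyz": [0, 0, 0], "yaw": 0},
    {"claw": 0.45, "xyz": [0, 0, 0.5], "yaw": 0},
    {"claw": 0.45, "xyz": [0, 0, 1], "yaw": 0}
  ]
}}

```text
clock: 12.42
position: [0.5611, -0.0021, 0.1214]
ee_rot: [-180.0, 0.1, 5.7]
force: [-0.6, -0.5, -0.4]
opening: 0.0421
gripper_force: 0.0
```

{"method": "arm_command", "body": {
  "targets": [
    {"claw": 0.5, "xyz": [0, 0, 1], "yaw": 0},
    {"claw": 0.5, "xyz": [0, 0.5, 1], "yaw": 0},
    {"claw": 0.5, "xyz": [0, 1, 0.5], "yaw": 0},
    {"claw": 0.5, "xyz": [0, 1, 0], "yaw": 0},
    {"claw": 0.5, "xyz": [0, 1, 0], "yaw": 0}
  ]
}}

```text
clock: 13.05
position: [0.5621, 0.1039, 0.1977]
ee_rot: [-180.0, -0.1, 5.7]
force: [1.0, -0.1, 0.6]
opening: 0.0466
gripper_force: 0.0
```

{"method": "arm_command", "body": {
  "targets": [
    {"claw": 0.5, "xyz": [0, 1, 0], "yaw": 0},
    {"claw": 0.5, "xyz": [0, 1, 0], "yaw": 0},
    {"claw": 0.5, "xyz": [0, 1, 0], "yaw": 0},
    {"claw": 0.5, "xyz": [0, 1, 0], "yaw": 0},
    {"claw": 0.5, "xyz": [0, 0, 0], "yaw": 0}
  ]
}}

```text
clock: 13.68
position: [0.5611, 0.2264, 0.1969]
ee_rot: [-179.9, -0.0, 6.0]
force: [-0.7, 0.4, -0.5]
opening: 0.0463
gripper_force: 0.0
```

Run:
```python
from h import *
from station import ctrl
s=ctrl.observe();print(s['position'],s['force'])
a=cv2.cvtColor(ctrl.snapshot('top')['image'],cv2.COLOR_RGB2BGR)[135:275,270:490]
cv2.imwrite('pics/d3.png',cv2.resize(a,None,fx=3.6,fy=3.6,interpolation=cv2.INTER_CUBIC))
```

```text
[0.56105687 0.22637916 0.19694546] [-0.72424999  0.41232153 -0.48868353]
```

View pics/d3.png

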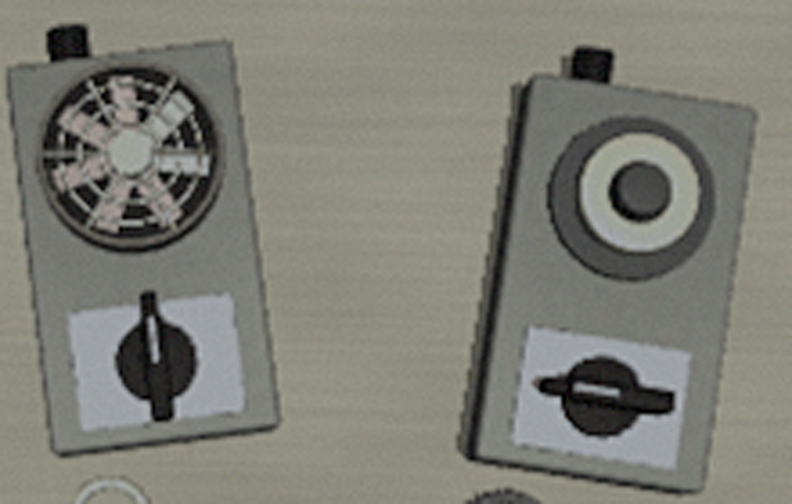

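The extractor nose now points at the fan: (148,293) to (163,418), in line with the body. The heater bar still lies across with its nose left at (537,384), and the arm is clear of both.

```bash
python3 -c "
from station import ctrl
print(ctrl.finish_job())"
```

```text
the job is handed in; nothing more can be done
None
```

The heater was switched off first and then the extractor on, both handles turned to their end stops, and the job is handed in at about 14 s with the arm clear of everything.

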